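# Set full choke and hold the starter

### The job

The controls of a small engine are bolted to the bench. Push the choke lever, the one with the round ball knob, away from the robot, on past the half-choke detent until it rests fully home at full choke; only then press the large domed start button right down, and finish the program while still holding it down. Push gently with the fingertips or the outside of the fingers and grip nothing; leave the throttle lever with the crossbar handle, the small flat stop button and the loose things on the bench as they are.

Things in the scene. Friction and masses are not known exactly. Their poses are not given: they have to be found in the camera images.
- choke_unit: choke bracket bolted to the bench: steel foot 124 x 64 x 6 mm with a grey slotted drum on it, 68 mm high without the lever. Origin: centre of the foot's underside. Its +x axis is level and is the way the choke lever is pushed (from run to full choke), roughly away from the robot; +y to the left of that. The lever's pivot is parallel to y, 32 mm above the origin; where it stands, left or right of the throttle bracket, changes
- choke_lever (a joint): angle of the choke lever, rad. 0 = run (leaning 0.35 back against its first stop, where it starts); 0.35 = half choke (upright), a sprung detent that holds it; 0.70 = full choke (leaning 0.35 towards +x of the bracket, against the second stop). It clicks into each of the three: about 4 to 7 N at the knob along the push (the more the knob rubs on the finger) moves it off either end or out of half choke; past about 0.58 it snaps home by itself and stays
- choke_lever_knob (a point): centre of the choke lever's black ball knob, 28 mm across, 100 mm from the pivot. It swings in an upright arc: about 126 mm above the bench at both ends, 132 mm at half choke, and travels 69 mm along the bracket's +x from end to end. Below it a flat steel bar 12 x 6 mm goes down into the drum
- throttle_lever_knob (a point): centre of the throttle lever's handle, a level black crossbar 46 mm long and 18 mm thick across the lever's travel, on an equal bracket and an equal lever (100 mm long, pivot 32 mm above the bench). It stays wherever it is left by friction and starts anywhere in its swing; to be left alone
- start_station: grey push-button box, 74 (x) x 120 (y) x 48 mm high, fixed to the bench. Origin: centre of its underside, z up. The start button is 28 mm along its +y, the stop button 30 mm along its -y
- start_button (a joint): travel of the start button, m: 0 = up, 0.006 = fully down. A spring lifts it: 1.5 N to start it, about 5 N fully down
- start_top (a point): middle of the top of the large domed black start button (40 mm across), 72 mm above the bench when up; pressed straight down
- stop_button (a joint): travel of the small stop button, m: 0 = up, 0.006 = fully down; not to be pressed
- stop_top (a point): middle of the top of the small flat black stop button (18 mm across), 60 mm above the bench
- gear: loose steel spur gear, 63 mm across, 23 mm high, lying on the bench; origin at the centre of its underside; bystander
- spark_plug: loose spark plug lying between the two lever brackets, 71 mm long, 18 mm high; origin under its middle; bystander
- tape_measure: loose tape measure standing on the bench, 35 x 72 x 64 mm high; origin at the centre of its underside; bystander
- hex_key: loose black hex key lying on the bench, 34 x 94 x 8 mm; origin under its middle; bystander

How it is judged:
By the outcome, as a careful person would: the job done as asked, in the order asked, and still so for the second after the job is handed in, while the arm keeps its last pose, push and grip.
It also fails if it takes over 35 s, if anything falls off the work surface, if the arm or the gripper's body presses on something with over 40 N, if the wrist force passes 120 N, or if a joint passes its speed limit or range.

### The arm

A 6-joint arm with a two-finger parallel gripper is mounted at the origin on a cart in front of the work surface, level with it; the furniture and walls round the work are solid. World frame = base frame: x ahead of the robot, y to its left, z up, the work surface at z = 0. Lengths are in m, angles in rad, forces in N, time in s.
With the tool pointing down it reaches from about 0.35 to 0.975 m from the base axis. Payload 4.9 kg.
Tool frame: the origin (TCP) lies at the very end of the fingers, on their centre line; the grasp point (between the pads) lies behind it (manip.pinch_z is the y of the grasp point in the tool frame, in m); y points along the fingers, x is the direction in which the jaws open and shut, and the axes are right-handed (so a half turn about y gives the same grasp; the last joint's range is limited). The gripper opens to 85 mm and grips with 20 to 120 N. Pads are 22 mm wide; open, the fingers measure 114 mm over their backs; the gripper's body (76 mm by 85 mm) begins 54 mm behind the grasp point. The pads swing forward as they close: fully open they stand 13 mm farther back than shut.
Start: joints at [1.108, 0.053, 1.613, -0, 1.476, -0.119], TCP at [0.211, 0.588, 0.231] pointing down, gripper open.
Joint ranges: [-3.01, 3.01], [-1.01, 2.22], [0.06, 2.58], [-1.02, 4.17], [0.09, 2.62], [-3.14, 3.14]. Speed limits (rad/s): [2.57, 2.57, 3.14, 3.14, 3.14, 3.14].

### API

Orientations are given as a unit quaternion [w, x, y, z].
In Python, from plant import manip gives the robot as it stands.
- The arm moves only by the tool drive_tool, never from a script. Its argument "motion" is a list of rows, each a list of 3 entries, a list of its own where there are three numbers: the shift along the tool's x, y, z in units of 25 mm (1.0 is 25 mm), then the turn, a rotation vector about the tool's x, y, z in units of 5 degrees (1.0 is 5 degrees), then the closure, from -1 (fully open) to 1 (shut). A call has 1 to 12 rows; each row shifts and turns the commanded pose from where the row before left it, along the tool's axes as they then stand; what a row does not reach is not made up. A row lasts 1/10 s, in which the tool goes at most 50 mm and 8.59 degrees, less where a joint would pass 70% of its speed; a pose out of reach is approached as far as the arm can. A call is refused whole if a number of a shift passes 1 or a number of a turn 1, either way. A call with a gripper value outside its range is refused whole. The fingers move at their own pace and stop on an object; the grip force is fixed at half the most. Time passes only in rows, so rows that do not move let the fingers close. It gives the time, the measured TCP pose, the force and the opening at its end, in the units of the state.
- manip.state(): the state, without advancing time (a new reading comes with each control period).
- manip.grab_frame(name): name is "scene" or "side" or "wrist"; returns a dict with "img" (384x512x3 uint8, blue, green, red), "range_z" (384x512 float32, m along the optical axis (not along the pixel's ray), 0 where there is no reading), "camera_matrix" (3x3 intrinsics, pixels), "world_from_camera" (4x4, takes a point from camera to world coordinates); the wrist camera has in their place "T_tool_cam" (4x4, takes a point from camera to tool coordinates, whose origin is the TCP and whose axes are the tool frame's). Camera axes: x right, y down, z forward; pixel columns grow to the right and rows downward; lengths in m; the calibration is good to about 2 mm. The wrist camera is an equidistant fisheye: a pixel r from the principal point sees the ray r / f radians off the axis. A picture is of the moment at which its call begins: read the wrist's pose just before it.
- manip.job_done(): hands the job in, once; it reports no verdict.
The state is a dict: "time": time; "joint_pos": joint angles; "joint_vel": joint speeds; "joint_efforts": joint torques, N m; "tool_pos": TCP position; "tool_rot": TCP orientation; "contact_force": force on the tool from outside, world axes, zero at the start; "ft_torque": the same for the moment, N m; "gripper_width": opening from 0.0 (shut) to 1.0 (fully open).
Only numpy, scipy, OpenCV 4.12 (cv2) and the standard library are available. Lean on these libraries where they do the work, as an engineer would, in place of code of your own. Each camera call takes 0.05 s, during which the arm holds its last target. There are 200 camera calls.

## Working session

There is one attempt and no reset: what is moved stays moved. The work goes in short steps, Python scripts to look and compute and a tool call to move; the robot and the scene stay as the last step left them, time stands still between calls to the robot, and variables do not carry over. Pictures are saved under pics/ and viewed, about 8 in all and at most 12, crops included, and the job is handed in when it is done.

Besides the shell and the picture viewer there is one more tool, called after "Emit:" in YAML: its name, and indented under it one key for each argument. drive_tool: Moves the arm, as the interface text tells. Its arguments: {"type":"object","properties":{"motion":{"type":"array","items":{"type":"array"}}},"required":["motion"]}

```bash
mkdir -p pics; ls; python3 - <<'E'
from plant import manip
import cv2,numpy as np
print(manip.state()); print(manip.pinch_z)
for n in("scene","side"):
    f=manip.grab_frame(n); cv2.imwrite(f"pics/{n}0.png",f["img"]); np.savez(f"pics/{n}0.npz",**{k:v for k,v in f.items()})
    print(n,f["camera_matrix"],f["world_from_camera"])
a=[cv2.imread(f"pics/{n}0.png") for n in("scene","side")]
E
```

```text
pics
{'time': 0.0, 'joint_pos': array([ 1.10801238e+00,  5.33209264e-02,  1.61426113e+00,  1.63974003e-05,
        1.47595310e+00, -1.18999339e-01]), 'joint_vel': array([ 0.00090994,  0.00102518, -0.00080878,  0.00039844,  0.00063354,
       -0.00075643]), 'joint_efforts': array([ 1.32276517e-03, -3.93674719e+01, -3.70180893e+01,  3.58152317e-05,
        6.83415463e-03,  2.20759091e-06]), 'tool_pos': array([0.21038525, 0.5878942 , 0.2301049 ]), 'tool_rot': array([-0.57783415,  0.57847587,  0.40650001, -0.40771449]), 'contact_force': array([-0.51572496,  0.28519653, -0.21335356]), 'ft_torque': array([-0.00241157, -0.01710447, -0.02781173]), 'gripper_width': 1.0037081511457668}
-0.0187
scene [[400.81478551   0.         253.33481375]
 [  0.         400.81478551 193.18552748]
 [  0.           0.           1.        ]] [[ 0.85920246 -0.39995196  0.3190761   0.14407385]
 [-0.51157026 -0.68154024  0.52325784 -0.53141865]
 [ 0.0081852  -0.61281427 -0.79018458  0.90707865]
 [ 0.          0.          0.          1.        ]]
side [[499.4009833    0.         256.03974428]
 [  0.         499.4009833  184.42736647]
 [  0.           0.           1.        ]] [[ 9.44111444e-01 -1.46080129e-01  2.95489723e-01 -2.52872160e-02]
 [-3.29625596e-01 -4.20410687e-01  8.45341245e-01 -1.36509429e+00]
 [ 7.39479703e-04 -8.95497320e-01 -4.45066291e-01  8.14820827e-01]
 [ 0.00000000e+00  0.00000000e+00  0.00000000e+00  1.00000000e+00]]
```

View pics/scene0.png

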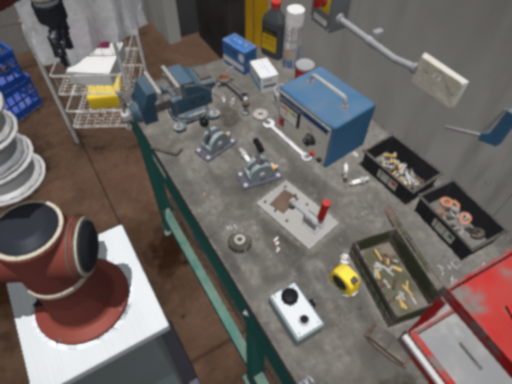

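View pics/side0.png

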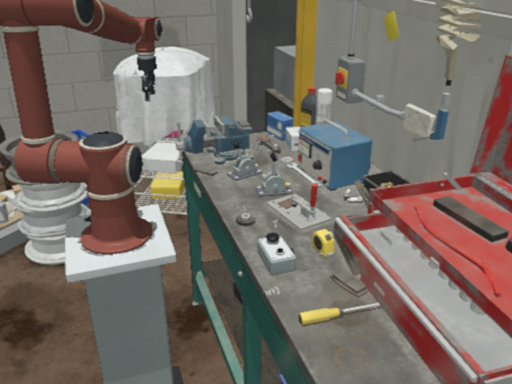

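The scene view shows brackets near (213,140) and (258,165) and the button box near (297,312) with the big button at (290,296). In the side view the brackets are near (243,168) and (272,183) and the box is near (277,252). I'll zoom in on both.

```bash
python3 - <<'E'
import cv2,numpy as np
a=cv2.imread("pics/scene0.png")[105:200,180:300]; b=cv2.imread("pics/side0.png")[140:205,215:305]
c=cv2.imread("pics/scene0.png")[270:350,250:350]; d=cv2.imread("pics/side0.png")[220:285,240:330]
r=lambda x:cv2.resize(x,(400,300),interpolation=cv2.INTER_CUBIC)
cv2.imwrite("pics/z.png",np.vstack([np.hstack([r(a),r(b)]),np.hstack([r(c),r(d)])]))
E
```

```text
(no output)
```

View pics/z.png

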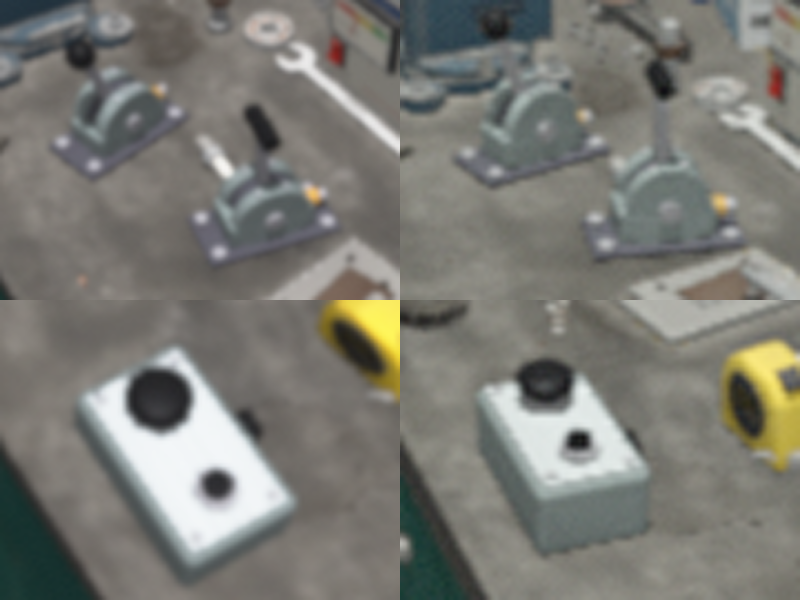

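The choke is the far (left) bracket. Its ball knob is at scene ≈(204,122) and side ≈(236,145). The crossbar throttle is the nearer one, at scene (259,145). The start dome is at scene (289.5,296). Next I triangulate.

```bash
cat > h.py <<'E'
import numpy as np
F={n:dict(np.load(f"pics/{n}0.npz")) for n in("scene","side")}
def ray(n,p):
    K,T=F[n]["camera_matrix"],F[n]["world_from_camera"]
    d=T[:3,:3]@np.linalg.solve(K,[p[0],p[1],1.]); return T[:3,3],d/np.linalg.norm(d)
def plane(n,p,z):
    o,d=ray(n,p); return (o+d*(z-o[2])/d[2]).round(4)
def tri(a,b):
    A=0;B=0;R=[ray("scene",a),ray("side",b)]
    for o,d in R:
        P=np.eye(3)-np.outer(d,d);A=A+P;B=B+P@o
    x=np.linalg.solve(A,B); return x.round(4),[round(float(np.linalg.norm((np.eye(3)-np.outer(d,d))@(x-o))),4) for o,d in R]
E
python3 - <<'E'
from h import *
import cv2
S=lambda x,y:(180+x*.3-.35,105+y*95/300-.35)
D=lambda x,y:(215+(x-400)*.225-.4,140+y*65/300-.4)
S2=lambda x,y:(250+x*.25-.4,270+(y-300)*80/300-.4); D2=lambda x,y:(240+(x-400)*.225-.4,220+(y-300)*65/300-.4)
for n,s,d,z in[("choke",S(80,53),D(495,22),.126),("thr",S(263,127),D(660,78),.12),("start",S2(158,398),D2(545,376),.068),("stop",S2(216,484),D2(578,438),.06)]:
    print(n,tri(s,d),plane("scene",s,z),plane("side",d,z))
for n,b in[("choke bolts",[(62,143),(93,165),(175,112)]),("foot c",[(52,142),(93,172),(187,114)]),("thr bolts",[(201,218),(220,252),(327,225)])]:
    P=[plane("scene",S(*q),.008) for q in b]; print(n,*P,"diag c",(P[0]+P[2])/2,"x dir deg",np.degrees(np.arctan2(*(P[2]-P[1])[[1,0]])),np.linalg.norm(P[2]-P[1]),np.linalg.norm(P[1]-P[0]))
for n,b in[("choke",[(467,162),(494,178),(600,151)]),("thr",[(600,225),(604,243),(734,239)])]:
    P=[plane("side",D(*q),.008) for q in b]; print("side",n,*P,(P[0]+P[2])/2,np.degrees(np.arctan2(*(P[2]-P[1])[[1,0]])),np.linalg.norm(P[2]-P[1]))
E
```

```text
choke (array([0.4704, 0.2803, 0.1265]), [0.0008, 0.0008]) [0.4698 0.2808 0.126 ] [0.4716 0.2816 0.126 ]
thr (array([0.5542, 0.1162, 0.1325]), [0.0007, 0.0007]) [0.56   0.1266 0.12  ] [0.5656 0.1436 0.12  ]
start (array([ 0.4068, -0.2618,  0.065 ]), [0.0015, 0.0015]) [ 0.4043 -0.2625  0.068 ] [ 0.4067 -0.2661  0.068 ]
stop (array([ 0.407 , -0.3185,  0.0561]), [0.0013, 0.0013]) [ 0.4045 -0.3192  0.06  ] [ 0.4062 -0.3237  0.06  ]
choke bolts [0.4468 0.2957 0.008 ] [0.4583 0.2549 0.008 ] [0.558  0.2803 0.008 ] diag c [0.5024 0.288  0.008 ] x dir deg 14.292870655812514 0.10288464414090186 0.04238973932451107
foot c [0.4394 0.3016 0.008 ] [0.4542 0.2467 0.008 ] [0.5664 0.2721 0.008 ] diag c [0.5029  0.28685 0.008  ] x dir deg 12.755699106537058 0.11503912377969508 0.056859915582068855
thr bolts [0.5103 0.1465 0.008 ] [0.5043 0.1026 0.008 ] [0.6019 0.0829 0.008 ] diag c [0.5561 0.1147 0.008 ] x dir deg -11.411500619670889 0.0995683182543524 0.044308125665615775
side choke [0.4435 0.278  0.008 ] [0.4563 0.2416 0.008 ] [0.5574 0.2609 0.008 ] [0.50045 0.26945 0.008  ] 10.80773385296729 0.10292570135782415
side thr [0.512  0.1334 0.008 ] [0.5048 0.1038 0.008 ] [0.6046 0.0762 0.008 ] [0.5583 0.1048 0.008 ] -15.458948331027592 0.10354612498785264
```

```bash
cat >> h.py <<'E'
from scipy.spatial.transform import Rotation as Ro
def cloud(n):
    f=F[n];K,T,Z=f["camera_matrix"],f["world_from_camera"],f["range_z"]
    v,u=np.mgrid[:384,:512]; ok=Z>0
    p=np.stack([(u-K[0,2])/K[0,0]*Z,(v-K[1,2])/K[1,1]*Z,Z],-1)[ok]
    return p@T[:3,:3].T+T[:3,3]
def go(s,target,zdir):
    """units of shift (tool axes), turn (tool axes) to reach target, tool y down, tool z level along zdir deg"""
    w=s["tool_rot"];R=Ro.from_quat([w[1],w[2],w[3],w[0]])
    a=np.radians(zdir);z=np.array([np.cos(a),np.sin(a),0]);y=np.array([0,0,-1.])
    G=Ro.from_matrix(np.stack([np.cross(y,z),y,z],1))
    print("pos",s["tool_pos"].round(4),"axes x,y,z:",R.as_matrix().T.round(2).tolist(),"F",s["contact_force"].round(1),"t",s["time"],"w",s["gripper_width"])
    print("to",target,"tool shift units now",(R.inv().apply(np.array(target)-s["tool_pos"])/.025).round(2),"turn units",((R.inv()*G).as_rotvec(True)/5).round(2),
      "shift units after turn",(G.inv().apply(np.array(target)-s["tool_pos"])/.025).round(2))
E
python3 - <<'E'
from h import *
from plant import manip
s=manip.state()
for zd in(14,-166,104,-76): go(s,[.43,.27,.23],zd)
p=np.vstack([cloud("scene"),cloud("side")])
a,b=np.array([.21,.588]),np.array([.43,.27]);d=(b-a)/np.linalg.norm(b-a)
q=p[:,:2]-a;t=q@d;l=q@[-d[1],d[0]]
for lo in np.arange(-.05,.45,.05):
    m=(t>lo)&(t<lo+.05)&(abs(l)<.1)&(p[:,2]<.22); print(round(lo,2),m.sum(),p[m,2].max() if m.any() else None)
m=(abs(p[:,0]-.503)<.08)&(abs(p[:,1]-.288)<.06)&(p[:,2]>.112)&(p[:,2]<.16);print("knob",m.sum(),p[m].mean(0),p[m].max(0))
m=(np.hypot(p[:,0]-.406,p[:,1]+.264)<.05)&(p[:,2]>.062)&(p[:,2]<.09);print("start",m.sum(),p[m].mean(0),p[m].max(0),p[m].min(0))
# corridor to the button
m=(p[:,0]>.33)&(p[:,0]<.5)&(p[:,1]>-.3)&(p[:,1]<.22)&(p[:,2]<.4);print("corr",p[m,2].max())
E
```

```text
pos [0.2104 0.5879 0.2302] axes x,y,z: [[0.34, 0.94, -0.0], [-0.0, -0.0, -1.0], [-0.94, 0.34, 0.0]] F [ 0.3 -0.  -0.1] t 0.1 w 0.9980671135389959
to [0.43, 0.27, 0.23] tool shift units now [ -9.01   0.02 -12.56] turn units [ 3.000e-02  2.926e+01 -1.000e-02] shift units after turn [1.446e+01 1.000e-02 5.450e+00]
pos [0.2104 0.5879 0.2302] axes x,y,z: [[0.34, 0.94, -0.0], [-0.0, -0.0, -1.0], [-0.94, 0.34, 0.0]] F [ 0.3 -0.  -0.1] t 0.1 w 0.9980671135389959
to [0.43, 0.27, 0.23] tool shift units now [ -9.01   0.02 -12.56] turn units [-0.01 -6.74 -0.02] shift units after turn [-1.446e+01  1.000e-02 -5.450e+00]
pos [0.2104 0.5879 0.2302] axes x,y,z: [[0.34, 0.94, -0.0], [-0.0, -0.0, -1.0], [-0.94, 0.34, 0.0]] F [ 0.3 -0.  -0.1] t 0.1 w 0.9980671135389959
to [0.43, 0.27, 0.23] tool shift units now [ -9.01   0.02 -12.56] turn units [ 1.000e-02  1.126e+01 -2.000e-02] shift units after turn [ 5.450e+00  1.000e-02 -1.446e+01]
pos [0.2104 0.5879 0.2302] axes x,y,z: [[0.34, 0.94, -0.0], [-0.0, -0.0, -1.0], [-0.94, 0.34, 0.0]] F [ 0.3 -0.  -0.1] t 0.1 w 0.9980671135389959
to [0.43, 0.27, 0.23] tool shift units now [ -9.01   0.02 -12.56] turn units [-2.000e-02 -2.474e+01 -1.000e-02] shift units after turn [-5.450e+00  1.000e-02  1.446e+01]
-0.05 387 -0.8567603963758558
0.0 523 -0.854649983512703
0.05 730 0.0002515224724510823
0.1 1529 0.1754164161401255
0.15 2137 0.17441968098104565
0.2 2432 0.15863104592677857
0.25 1887 0.15129173971677012
0.3 2063 0.013525362434365529
0.35 1864 0.13954621470375894
0.4 2294 0.14094162622534234
knob 126 [0.46749318 0.26932033 0.13024521] [0.48225932 0.2845865  0.14094163]
start 339 [ 0.40510321 -0.26571435  0.0687422 ] [ 0.42836717 -0.24205313  0.07496946] [ 0.38688498 -0.3131799   0.06205111]
corr 0.07496945910429365
```

Emit:
drive_tool:
  motion:
    - [[0,-0.2,0],[0,-0.96,0],1]
    - [[0,-0.2,0],[0,-0.96,0],1]
    - [[0,-0.2,0],[0,-0.96,0],1]
    - [[0,-0.2,0],[0,-0.96,0],1]
    - [[0,-0.2,0],[0,-0.97,0],1]
    - [[0,0,0],[0,-0.97,0],1]
    - [[0,0,0],[0,-0.96,0],1]
    - [[0,0,0],[0,0,0],1]

```text
time: 0.9
tool_pos: [0.2105, 0.5882, 0.2557]
tool_rot: [0.435, -0.435, -0.557, 0.558]
contact_force: [-0.6, 0.8, 0.8]
gripper_width: -0.004
```

Emit:
drive_tool:
  motion:
    - [[-0.6,0,-0.2],[0,0,0],1]
    - [[-0.9,0,-0.35],[0,0,0],1]
    - [[-0.9,0,-0.35],[0,0,0],1]
    - [[-0.9,0,-0.35],[0,0,0],1]
    - [[-0.9,0,-0.35],[0,0,0],1]
    - [[-0.9,0,-0.35],[0,0,0],1]
    - [[-0.9,0,-0.35],[0,0,0],1]
    - [[-0.9,0,-0.35],[0,0,0],1]
    - [[-0.9,0,-0.35],[0,0,0],1]
    - [[-0.9,0,-0.35],[0,0,0],1]
    - [[-0.6,0,-0.2],[0,0,0],1]
    - [[0,0,0],[0,0,0],1]

```text
time: 2.1
tool_pos: [0.354, 0.3822, 0.2561]
tool_rot: [0.436, -0.437, -0.556, 0.556]
contact_force: [-0.4, -0.4, 0.4]
gripper_width: -0.001
```

```bash
python3 - <<'E'
from h import *
from plant import manip
go(manip.state(),[.425,.269,.112],-166)
E
```

```text
pos [0.354  0.3822 0.2561] axes x,y,z: [[-0.24, 0.97, -0.0], [0.0, -0.0, -1.0], [-0.97, -0.24, 0.0]] F [-0.4 -0.4  0.4] t 2.1 w -0.0009824855286030454
to [0.425, 0.269, 0.112] tool shift units now [-5.07  5.77 -1.68] turn units [-0.   -0.05 -0.01] shift units after turn [-5.08  5.76 -1.66]
```

Emit:
drive_tool:
  motion:
    - [[-0.85,0,-0.28],[0,0,0],1]
    - [[-0.85,0,-0.28],[0,0,0],1]
    - [[-0.85,0,-0.28],[0,0,0],1]
    - [[-0.85,0,-0.28],[0,0,0],1]
    - [[-0.85,0,-0.28],[0,0,0],1]
    - [[-0.82,0,-0.28],[0,0,0],1]
    - [[0,0.7,0],[0,0,0],1]
    - [[0,0.7,0],[0,0,0],1]
    - [[0,0.7,0],[0,0,0],1]
    - [[0,0.7,0],[0,0,0],1]
    - [[0,0,0],[0,0,0],1]

```text
time: 3.2
tool_pos: [0.4224, 0.2708, 0.1831]
tool_rot: [0.436, -0.434, -0.555, 0.559]
contact_force: [-0.0, 1.2, 0.1]
gripper_width: 0.006
```

Emit:
drive_tool:
  motion:
    - [[0,0.6,0],[0,0,0],1]
    - [[0,0.6,0],[0,0,0],1]
    - [[0,0.6,0],[0,0,0],1]
    - [[0,0.6,0],[0,0,0],1]
    - [[0,0.5,0],[0,0,0],1]
    - [[0,0,0],[0,0,0],1]

```text
time: 3.8
tool_pos: [0.4229, 0.2707, 0.1109]
tool_rot: [0.436, -0.435, -0.556, 0.559]
contact_force: [0.2, 0.1, -0.2]
gripper_width: 0.003
```

```bash
python3 - <<'E'
from h import *
from plant import manip
import cv2
go(manip.state(),[.511,.2905,.112],-166)
ims=[]
for n,b in(("scene",(90,190,170,300)),("side",(120,200,200,310))):
    im=manip.grab_frame(n)["img"]; ims.append(cv2.resize(im[b[0]:b[1],b[2]:b[3]],(400,320),interpolation=cv2.INTER_CUBIC))
cv2.imwrite("pics/z1.png",np.hstack(ims))
E
```

```text
pos [0.4229 0.2707 0.1109] axes x,y,z: [[-0.24, 0.97, -0.0], [-0.0, -0.0, -1.0], [-0.97, -0.24, 0.0]] F [ 0.2  0.1 -0.2] t 3.8 w 0.002558036466523165
to [0.511, 0.2905, 0.112] tool shift units now [-0.09 -0.06 -3.61] turn units [-0.05 -0.   -0.01] shift units after turn [-0.09 -0.04 -3.61]
```

View pics/z1.png

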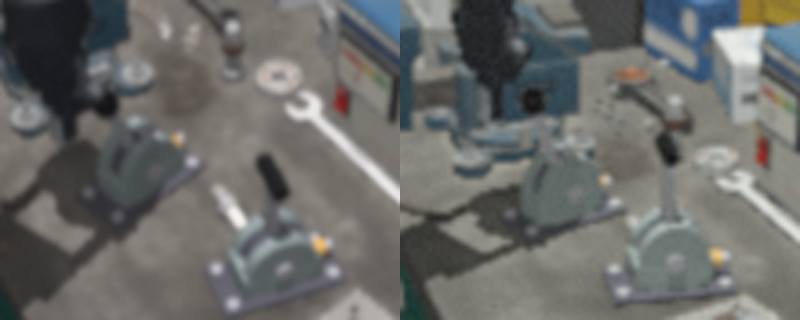

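The fingers stand behind the knob: knob at (105,102) in the left crop and (533,100) in the right, with a gap of about 20 mm. Now I push slowly.

Emit:
drive_tool:
  motion:
    - [[-0.02,0,-0.3],[0,0,0],1]
    - [[-0.02,0,-0.3],[0,0,0],1]
    - [[-0.02,0,-0.2],[0,0,0],1]
    - [[0,0,-0.15],[0,0,0],1]
    - [[0,0,-0.15],[0,0,0],1]
    - [[0,0,-0.15],[0,0,0],1]
    - [[0,0,-0.15],[0,0,0],1]
    - [[0,0,-0.15],[0,0,0],1]

```text
time: 4.7
tool_pos: [0.4633, 0.2796, 0.114]
tool_rot: [-0.435, 0.436, 0.558, -0.557]
contact_force: [0.0, 0.3, -1.0]
gripper_width: 0.001
```

Emit:
drive_tool:
  motion:
    - [[0,0,-0.15],[0,0,0],1]
    - [[0,0,-0.15],[0,0,0],1]
    - [[0,0,-0.15],[0,0,0],1]
    - [[0,0,-0.15],[0,0,0],1]
    - [[0,0,-0.15],[0,0,0],1]

```text
time: 5.2
tool_pos: [0.4806, 0.2839, 0.1138]
tool_rot: [0.436, -0.435, -0.557, 0.558]
contact_force: [-2.3, -1.1, 3.0]
gripper_width: -0.0
```

Emit:
drive_tool:
  motion:
    - [[0,0,-0.15],[0,0,0],1]
    - [[0,0,-0.15],[0,0,0],1]
    - [[0,0,-0.15],[0,0,0],1]
    - [[0,0,-0.15],[0,0,0],1]
    - [[0,0,-0.15],[0,0,0],1]

```text
time: 5.7
tool_pos: [0.4996, 0.2887, 0.1138]
tool_rot: [-0.435, 0.436, 0.558, -0.557]
contact_force: [0.3, -0.6, -0.2]
gripper_width: 0.001
```

Emit:
drive_tool:
  motion:
    - [[0,0,-0.12],[0,0,0],1]
    - [[0,0,-0.12],[0,0,0],1]
    - [[0,0,-0.12],[0,0,0],1]
    - [[0,0,0],[0,0,0],1]

```text
time: 6.1
tool_pos: [0.5079, 0.2907, 0.1138]
tool_rot: [-0.435, 0.435, 0.557, -0.557]
contact_force: [0.1, 0.5, -0.4]
gripper_width: 0.001
```

```bash
python3 - <<'E'
from h import *
from plant import manip
import cv2
go(manip.state(),[.511,.2905,.112],-166)
ims=[]
for n,b in(("scene",(90,190,170,300)),("side",(120,200,200,310))):
    im=manip.grab_frame(n)["img"]; ims.append(cv2.resize(im[b[0]:b[1],b[2]:b[3]],(400,320),interpolation=cv2.INTER_CUBIC))
cv2.imwrite("pics/z2.png",np.hstack(ims))
E
```

```text
pos [0.5079 0.2907 0.1138] axes x,y,z: [[-0.24, 0.97, -0.0], [0.0, 0.0, -1.0], [-0.97, -0.24, -0.0]] F [ 0.1  0.5 -0.4] t 6.1 w 0.0006435020356743488
to [0.511, 0.2905, 0.112] tool shift units now [-0.04  0.07 -0.12] turn units [ 0. -0. -0.] shift units after turn [-0.04  0.07 -0.12]
```

View pics/z2.png

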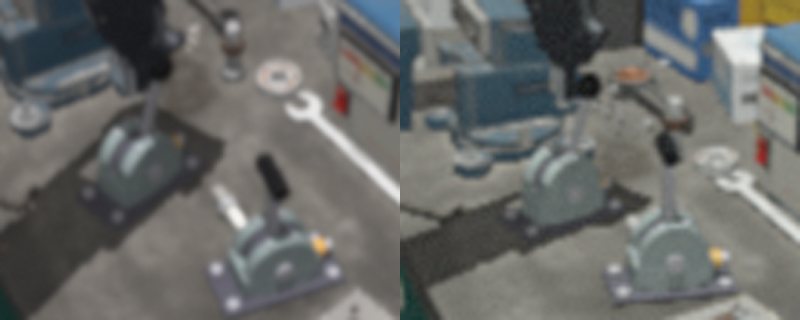

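The lever now leans away: knob at (158,66) in the left crop and (587,86) in the right. I check its position and nudge forward a little to feel the stop.

```bash
python3 - <<'E'
from h import *
print(tri((170+158*.275-.4,90+66*.3125-.4),(200+187*.275-.4,120+86*.25-.4)))
E
```

```text
(array([0.5332, 0.3244, 0.1125]), [0.0112, 0.0112])
```

Emit:
drive_tool:
  motion:
    - [[0,0,-0.08],[0,0,0],1]
    - [[0,0,-0.08],[0,0,0],1]
    - [[0,0,0],[0,0,0],1]

```text
time: 6.5
tool_pos: [0.5106, 0.2914, 0.1137]
tool_rot: [0.436, -0.435, -0.556, 0.558]
contact_force: [-4.3, -1.8, 2.7]
gripper_width: 0.001
```

The contact point puts the knob at about (0.535,0.297), as expected. The image pick was spoilt by the dark gripper (11 mm ray gap), so I retreat and look again.

Emit:
drive_tool:
  motion:
    - [[0,0,0.3],[0,0,0],1]
    - [[0,0,0.8],[0,0,0],1]
    - [[0,0,0.9],[0,0,0],1]
    - [[0,0,0.9],[0,0,0],1]
    - [[0,0,0.9],[0,0,0],1]
    - [[0,-0.8,0.2],[0,0,0],1]
    - [[0,-0.8,0],[0,0,0],1]
    - [[0,-0.8,0],[0,0,0],1]
    - [[0,0,0],[0,0,0],1]

```text
time: 7.4
tool_pos: [0.4162, 0.2683, 0.1773]
tool_rot: [-0.434, 0.437, 0.56, -0.555]
contact_force: [0.4, 0.4, -0.2]
gripper_width: 0.001
```

```bash
python3 - <<'E'
from h import *
from plant import manip
import cv2
s=manip.state();go(s,[.406,-.2645,.15],-166)
ims=[]
for n,b in(("scene",(90,190,170,300)),("side",(120,200,200,310))):
    f=manip.grab_frame(n);im=f["img"];np.savez(f"pics/{n}1.npz",**f);F[n]=f
    ims.append(cv2.resize(im[b[0]:b[1],b[2]:b[3]],(400,320),interpolation=cv2.INTER_CUBIC))
cv2.imwrite("pics/z3.png",np.hstack(ims))
p=np.vstack([cloud("scene"),cloud("side")])
m=(abs(p[:,0]-.536)<.04)&(abs(p[:,1]-.296)<.03)&(p[:,2]>.112)&(p[:,2]<.16);print("knob",m.sum(),p[m].mean(0))
E
```

```text
pos [0.4162 0.2683 0.1773] axes x,y,z: [[-0.24, 0.97, 0.0], [0.01, 0.0, -1.0], [-0.97, -0.24, -0.01]] F [ 0.4  0.4 -0.2] t 7.4 w 0.001327746175868997
to [0.406, -0.2645, 0.15] tool shift units now [-20.58   1.02   5.56] turn units [0.09 0.   0.01] shift units after turn [-20.58   1.09   5.55]
knob 127 [0.53287168 0.2871736  0.12922558]
```

View pics/z3.png

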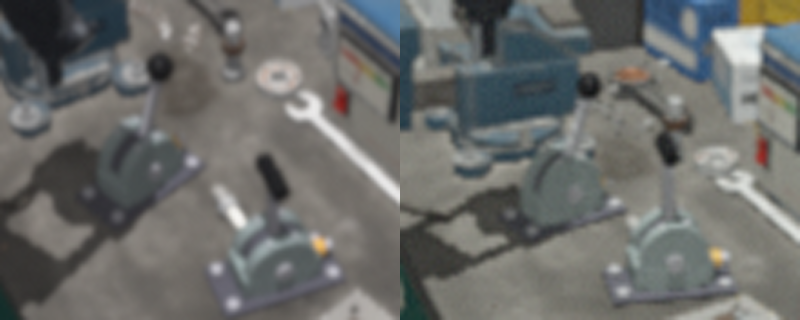

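The knob is clear in both views, at (160,67) and (588,86). Its depth patch has moved 68 mm along the push (69 expected), so the choke is fully home. Now over to the start button.

Emit:
drive_tool:
  motion:
    - [[-0.5,0,0.1],[0,0,0],1]
    - [[-0.9,0,0.25],[0,0,0],1]
    - [[-0.9,0,0.25],[0,0,0],1]
    - [[-0.9,0,0.25],[0,0,0],1]
    - [[-0.9,0,0.25],[0,0,0],1]
    - [[-0.9,0,0.25],[0,0,0],1]
    - [[-0.9,0,0.25],[0,0,0],1]
    - [[-0.9,0,0.25],[0,0,0],1]
    - [[-0.9,0,0.25],[0,0,0],1]
    - [[-0.9,0,0.25],[0,0,0],1]
    - [[-0.9,0,0.25],[0,0,0],1]
    - [[-0.9,0,0.25],[0,0,0],1]

```text
time: 8.7
tool_pos: [0.4069, -0.0035, 0.1721]
tool_rot: [0.436, -0.435, -0.557, 0.558]
contact_force: [0.6, -0.1, 0.5]
gripper_width: 0.001
```

Emit:
drive_tool:
  motion:
    - [[-0.9,0,0.25],[0,0,0],1]
    - [[-0.9,0,0.25],[0,0,0],1]
    - [[-0.9,0,0.25],[0,0,0],1]
    - [[-0.9,0,0.25],[0,0,0],1]
    - [[-0.9,0,0.25],[0,0,0],1]
    - [[-0.9,0,0.25],[0,0,0],1]
    - [[-0.9,0,0.25],[0,0,0],1]
    - [[-0.9,0,0.25],[0,0,0],1]
    - [[-0.9,0,0.25],[0,0,0],1]
    - [[-0.9,0,0.2],[0,0,0],1]
    - [[-0.5,0,0.1],[0,0,0],1]
    - [[0,0,0],[0,0,0],1]

```text
time: 9.9
tool_pos: [0.4029, -0.2489, 0.1727]
tool_rot: [0.437, -0.435, -0.557, 0.557]
contact_force: [-0.4, 1.0, -0.5]
gripper_width: -0.004
```

```bash
python3 - <<'E'
from h import *
from plant import manip
go(manip.state(),[.406,-.264,.085],-166)
E
```

```text
pos [ 0.4029 -0.2489  0.1727] axes x,y,z: [[-0.24, 0.97, 0.0], [-0.0, 0.0, -1.0], [-0.97, -0.24, 0.0]] F [-0.4  1.  -0.5] t 9.9 w -0.0041878304908332985
to [0.406, -0.264, 0.085] tool shift units now [-0.62  3.51  0.02] turn units [-0.02 -0.03  0.02] shift units after turn [-0.62  3.51  0.03]
```

Emit:
drive_tool:
  motion:
    - [[-0.31,0,0],[0,0,0],1]
    - [[-0.31,0.5,0],[0,0,0],1]
    - [[0,0.7,0],[0,0,0],1]
    - [[0,0.7,0],[0,0,0],1]
    - [[0,0.7,0],[0,0,0],1]
    - [[0,0.7,0],[0,0,0],1]
    - [[0,0.2,0],[0,0,0],1]
    - [[0,0,0],[0,0,0],1]

```text
time: 10.7
tool_pos: [0.4069, -0.2621, 0.0848]
tool_rot: [-0.436, 0.434, 0.557, -0.557]
contact_force: [0.4, 0.6, -0.7]
gripper_width: 0.003
```

```bash
python3 - <<'E'
from h import *
from plant import manip
import cv2
go(manip.state(),[.406,-.264,.066],-166)
ims=[]
for n,b in(("scene",(240,340,240,350)),("side",(200,280,230,340))):
    im=manip.grab_frame(n)["img"]
    ims.append(cv2.resize(im[b[0]:b[1],b[2]:b[3]],(400,320),interpolation=cv2.INTER_CUBIC))
cv2.imwrite("pics/z4.png",np.hstack(ims))
E
```

```text
pos [ 0.4069 -0.2621  0.0848] axes x,y,z: [[-0.24, 0.97, 0.0], [-0.0, 0.0, -1.0], [-0.97, -0.24, 0.0]] F [ 0.4  0.6 -0.7] t 10.7 w 0.0030970579742018722
to [0.406, -0.264, 0.066] tool shift units now [-0.07  0.75  0.05] turn units [-0.02  0.01  0.03] shift units after turn [-0.07  0.75  0.05]
```

View pics/z4.png

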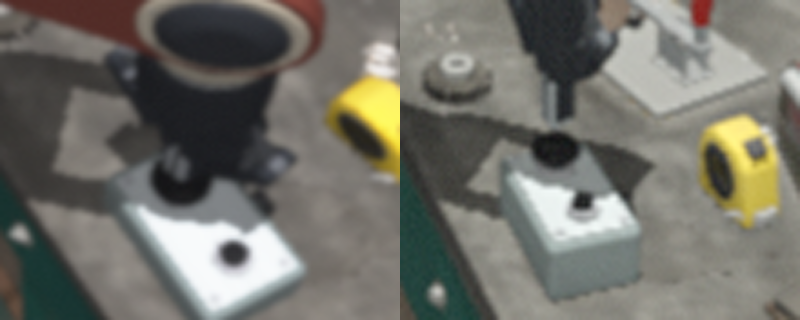

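The fingertips are just above the dome (crops: tips near (178,160) and (560,118), dome at (181,182) and (555,150)), and the stop button is well clear. Now I press.

Emit:
drive_tool:
  motion:
    - [[-0.07,0.2,0.05],[0,0,0],1]
    - [[0,0.2,0],[0,0,0],1]
    - [[0,0.1,0],[0,0,0],1]
    - [[0,0.1,0],[0,0,0],1]
    - [[0,0.08,0],[0,0,0],1]
    - [[0,0,0],[0,0,0],1]

```text
time: 11.4
tool_pos: [0.4067, -0.2651, 0.0694]
tool_rot: [0.435, -0.435, -0.557, 0.557]
contact_force: [-0.8, -0.2, 2.5]
gripper_width: 0.002
```

Emit:
drive_tool:
  motion:
    - [[0,0.05,0],[0,0,0],1]
    - [[0,0.05,0],[0,0,0],1]
    - [[0,0,0],[0,0,0],1]

```text
time: 11.7
tool_pos: [0.4068, -0.2651, 0.067]
tool_rot: [0.435, -0.435, -0.557, 0.557]
contact_force: [-2.3, 0.9, 4.1]
gripper_width: 0.002
```

Emit:
drive_tool:
  motion:
    - [[0,0.05,0],[0,0,0],1]
    - [[0,0.03,0],[0,0,0],1]
    - [[0,0,0],[0,0,0],1]

```text
time: 12.0
tool_pos: [0.4068, -0.2651, 0.0656]
tool_rot: [0.435, -0.435, -0.557, 0.557]
contact_force: [-3.6, 3.0, 8.3]
gripper_width: -0.002
```

Emit:
drive_tool:
  motion:
    - [[0,0.03,0],[0,0,0],1]
    - [[0,0,0],[0,0,0],1]
    - [[0,0,0],[0,0,0],1]

```text
time: 12.3
tool_pos: [0.4069, -0.2652, 0.0655]
tool_rot: [0.435, -0.435, -0.557, 0.557]
contact_force: [-5.0, 2.5, 12.1]
gripper_width: 0.002
```

The button has bottomed: force rises to 12 N with almost no further travel. Last checks on the choke, throttle and loose parts, then hand in.

```bash
python3 - <<'E'
from h import *
from plant import manip
import cv2
f=manip.grab_frame("scene");F["scene"]=f;g=manip.grab_frame("side");F["side"]=g
p=np.vstack([cloud("scene"),cloud("side")])
m=(abs(p[:,0]-.536)<.04)&(abs(p[:,1]-.296)<.03)&(p[:,2]>.112)&(p[:,2]<.16);print("choke",m.sum(),p[m].mean(0))
for n,b in(("scene",(90,190,170,300)),):
    ims=[cv2.resize(x[90:200,170:300],(400,320),interpolation=cv2.INTER_CUBIC) for x in (f["img"],)]+[cv2.resize(g["img"][130:290,200:360],(400,320),interpolation=cv2.INTER_CUBIC)]
cv2.imwrite("pics/z5.png",np.hstack(ims))
s=manip.state();print(s["tool_pos"],s["contact_force"],s["time"])
E
```

```text
choke 80 [0.53193795 0.28915093 0.12995644]
[ 0.40688203 -0.26517714  0.06552099] [-5.28749481  3.7828407  12.81301115] 12.4
```

View pics/z5.png

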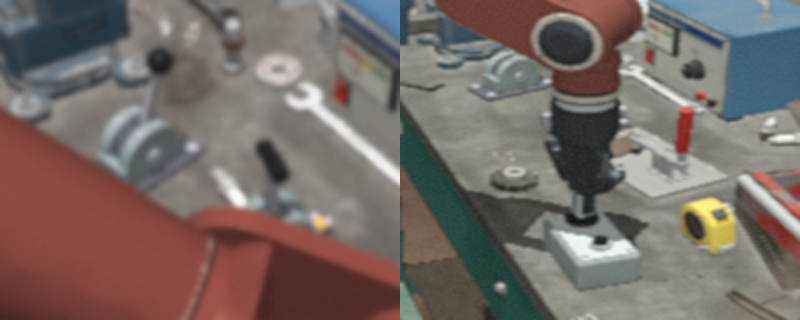

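The choke still leans fully away (knob at (160,60) in the left crop), the throttle bar at (272,160) is unchanged, and the fingers hold the dome down at (580,220) in the right crop. Handing in.

```bash
python3 -c "
from plant import manip
print(manip.job_done())"
```

```text
the job is handed in; nothing more can be done
None
```

I pushed the choke lever past half choke to full choke with the shut fingers. I then pressed the start button right down and handed the job in at about 12.4 s, still holding it.

- **Choke:** after I backed away, the knob had moved 68 mm along the push (69 mm expected), and about 5 N was felt at the expected end position. It still looked fully home in the last picture.
- **Start button:** the fingertips ended 65.5 mm above the bench, 6.5 mm below the button's raised top at 72 mm. The force then rose to about 12 N with almost no more travel, so the button is at the bottom. About 6 N of that push is sideways.
- **Left alone:** the throttle lever, gear, spark plug and tape measure looked unmoved in the last pictures. The fingers stayed well clear of the stop button. The hex key I did not check closely; the arm never went near it.
- **Check that disagreed:** one triangulation of the knob, while the dark gripper overlapped it, was off (11 mm ray gap). I discarded it and repeated the check with a clear view.

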